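# Level the set-up bed with its screw foot

### The job

Stand the yellow spirit level lengthwise in the middle of the blue bed, between the hinge and the red T-handle, and let go of it. Then take the red T-handle, press the sprung bed down until its foot sits firmly on the steel pad, and turn the handle until the bubble rests between the two black lines. Finish like that: still gripping the handle and pressing the foot down (firmly, without forcing it), with the bubble centred; leave the other things on the bench where they lie.

Things in the scene. Friction and masses are not known exactly. Their poses are not given: they have to be found in the camera images.
- level: Yellow box spirit level with black ends, 150 long x 26 wide x 36 mm high (45 mm over the vial), 0.2 to 0.35 kg, standing loose on its base. Origin: centre of its underside; x along its length, z up. Grip it across its 26 mm width near the middle. A green vial 66 mm long lies along the middle of its top, with a pale bubble 14 mm long and two black rings at x = +-10.5 mm.
- bubble (a joint): Position of the bubble's centre along the level's own x axis, m; 0 is centred, the range is +-0.020. The bubble goes to the higher end, about 14 mm per degree of slope, and takes about 1.5 s to settle. Wholly between the black lines means within +-3.5 mm.
- bubble_mid (a point): The pale bubble itself (its centre), moving along the vial.
- bed_rest (a point): Place for the middle of the level on top of the blue bed (plate 126 x 320 x 10 mm, two dark slots along it), 46 mm above the bench when the bed is level. y runs along the bed toward the hinge, x across, z square to the bed. The steel hinge block is 115 mm from here toward +y, the axis of the red T-handle 160 mm toward -y. The level stays put on the sloping bed.
- handle_grip (a point): Point on the T-handle's axis, 10 mm below the top of its red bar and 20 mm above the black round flange (60 mm across) under the bar. The bar is 52 mm long along x, 16 mm thick along y, 30 mm high, z up: grip it across y from above, fingertips down to the flange, on which they can press.
- handle: The red T-handle with its flange; origin on its axis at the top of the bed, 36 mm below handle_grip, same axes. Clockwise from above screws the foot down: with the foot seated this end of bed and handle rises 4 mm per rad (0.85 degree, 12 mm of bubble); counter-clockwise sinks. Stiff (0.15 N m), stays where left. At most 1.6 rad of turning is needed.
- foot: Screw foot with rubber pad, 32 mm across, under the bed below the T-handle; origin at its underside. A spring in the hinge holds the handle end of the bed up against a stop (about 3 degrees) until the handle is pressed down with 3 to 5 N over some 16 to 22 mm; then the foot stands on its steel pad and the bubble tells what to turn.
- pad: Square steel pad on the bench, 60 mm wide, under the foot; its top is 5 to 7 mm above the bench (10 mm above its origin). Fixed.
- slip: Brown slip of wood, 34 x 118 x 8 mm, loose; leave it alone.
- dowel_block: Small beech block, 22 x 40 x 20 mm, loose; leave it alone.
- spanner_10: Combination spanner, 19 x 143 x 8 mm, loose; leave it alone.
- hex_bolt_a: Hex bolt, 15 x 56 x 17 mm, loose; leave it alone.
There are look-alikes about, which are no part of the job. There is more than one size of the level; the one meant has the size given above. Of the things shaped like the pad, the steel one is meant.

How it is judged (in metres and radians):
On the way:
1. the level stands lengthwise on the bed, let go (z of level in the frame of bed_rest between -0.004 and 0.004 m and horizontal distance between level and bed_rest below 0.05 m and angle between the x axis of level and the y axis of bed_rest, either way round below 0.2 rad and angle between the z axis of level and the z axis of bed_rest, either way round below 0.03 rad and contact force between level and the arm below 0.1 N and contact force between level and the fingers below 0.1 N), for 0.2 s.
At the end, for the whole second after the job is handed in: Level lying flat and free on the bed (within 50 mm of the rest point, 0.2 rad of lengthwise), bubble within 3.7 mm of the middle, bed within 0.4 degree of level, foot pressed on its pad with over 2 N, fingers still on the T-handle with over 2 N (all of step 1 and value of joint bubble between -0.0037 and 0.0037 m and angle between bed_rest's own z axis and vertical below 0.007 rad and contact force between foot and pad above 2 N and contact force between the fingers and handle above 2 N); the arm keeps its last pose, push and grip.
It fails at once if the foot is forced onto its pad with more than 60 N (contact force between foot and pad above 60 N).
It fails at once if the level is tipped over (angle between level's own z axis and vertical above 0.7 rad).
It fails at once if another thing on the bench is pushed away by more than 30 mm (distance of any of slip, dowel_block, spanner_10, hex_bolt_a from where it was at the start of the episode above 0.03 m).
It also fails if it takes over 61 s, if anything falls off the work surface, if the arm or the gripper's body presses on something with over 40 N, if the wrist force passes 120 N, or if a joint passes its speed limit or range.

### The arm

A 6-joint arm with a two-finger parallel gripper is mounted at the origin on a cart in front of the work surface, level with it; the furniture and walls round the work are solid. World frame = base frame: x ahead of the robot, y to its left, z up, the work surface at z = 0. Lengths are in m, angles in degrees, forces in N, time in s.
With the tool pointing down it reaches from about 0.3 to 0.775 m from the base axis. Payload 14.6 kg.
Tool frame: the origin (TCP) lies midway between the tips of the shut fingers; the grasp point (between the pads) lies 19 mm behind it; y points along the fingers, x is the direction in which the jaws open and shut, and the axes are right-handed (so a half turn about y gives the same grasp; the last joint's range is limited). The gripper opens to 94 mm and grips with 3 to 60 N. Pads are 16 mm wide; open, the fingers measure 119 mm over their backs; the gripper's body (75 mm by 177 mm) begins 78 mm behind the grasp point.
Start: joints at [-73.889, 17.183, 87.147, -0, 75.671, -3.816], TCP at [0.187, -0.517, 0.205] pointing down, gripper open.
Joint ranges: [-173.82, 173.82], [-45.26, 126.66], [13.44, 144.39], [-59.66, 239.66], [0, 175.72], [-146.38, 146.38]. Speed limits (degrees/s): [127.2, 127.2, 147.25, 180, 180, 180].

### API

Orientations are given as a 3x3 rotation matrix whose columns are the frame's x, y, z axes.
In Python, from plant import arm, viewer gives the robot as it stands. The module is installed in compiled form; this text tells all that it offers.
- The arm moves only by the shell command python3 -m crank 'ROWS' [OPENING] [FORCE]. ROWS is JSON, a list of rows, each a list of 6 numbers: the shift along the tool's x, y, z in mm, then the turn, a rotation vector about the tool's x, y, z in degrees. A call has 1 to 20 rows; each row is the pose to reach, as a shift and turn from the pose measured when the call began, along the tool's axes at that moment; what a row does not reach only later rows make up. A row lasts 1/12 s, in which the tool goes at most 41.7 mm and 7.16 degrees, less where a joint would pass 70% of its speed; a pose out of reach is approached as far as the arm can. A call with a gripper value outside its range is refused whole. OPENING is the gripper command: -1 is shut, 1 is fully open, values between are in proportion, set as the call begins (- or left out, the last holds). The fingers move at their own pace and stop on an object; FORCE is the grip in N (left out, the last holds). Time passes only in rows, so rows that repeat a pose let the fingers close. It gives the time, the measured TCP pose, the force and the opening at its end, in the units of the state.
- arm.sense(): the state, without advancing time (a new reading comes with each control period).
- viewer.read_camera(name): name is "side" or "top"; returns the picture (420x560x3 uint8, blue, green, red); there is no depth.
- viewer.camera_info(name): a dict with "K" (3x3 intrinsics, pixels), "distortion" ([k1, k2, p1, p2, k3] as OpenCV has them; the pictures are not rectified), "R" (3x3) and "t" (3): a world point X has camera coordinates R X + t. Camera axes: x right, y down, z forward; pixel columns grow to the right and rows downward; lengths in m; the calibration is good to about 2 mm. A picture is of the moment at which its call begins. camera_info takes no time and is no camera call.
- arm.sign_off(): hands the job in, once; it reports no verdict.
Trained networks look in the newest picture that a camera, given by its name, has taken for a name from the list of things; names that differ only in an ending like _2 or _b are one class to them, and where a whole thing is asked for, a point or a joint stands for the part that bears it (a point fixed in the world has none). Each returns a list of dicts, best first, with "p" (0 to 1); they miss things now and then, are a little off and sometimes report something else, mostly with a low value. They report only what shows in the picture. A call takes as long as a camera call. They do not tell look-alikes from the thing itself.
- viewer.masks_of(camera, target): "pixels" (420x560 bool, what is visible of it).
- viewer.mark_of(camera, target): "at" ([x, y, z] in m, in world coordinates, good to about 4 mm: a listed point, or the origin of a listed thing).
The state is a dict: "clock": time; "qpos": joint angles; "qvel": joint speeds; "effort": joint torques, N m; "tool_pos": TCP position; "tool_rot": TCP orientation; "contact_force": force on the tool from outside, world axes, zero at the start; "moment": the same for the moment, N m; "gripper_width": opening from 0.0 (shut) to 1.0 (fully open).
Only numpy, scipy, OpenCV 4.12 (cv2) and the standard library are available. Lean on these libraries where they do the work, as an engineer would, in place of code of your own. Each camera call takes 0.05 s, during which the arm holds its last target. There are 200 camera calls.

## Working session

There is one attempt and no reset: what is moved stays moved. The work goes in short steps, Python scripts to look and compute and a shell command to move; the robot and the scene stay as the last step left them, time stands still between calls to the robot, and variables do not carry over. Pictures are saved under pics/ and viewed, about 8 in all and at most 12, crops included, and the job is handed in when it is done.

```bash
mkdir -p pics
python3 - <<'E'
from plant import arm, viewer
import cv2, numpy as np
s=arm.sense(); print(s['clock'],s['tool_pos'],np.round(s['tool_rot'],3).tolist(),s['gripper_width'])
for c in ("top","side"):
    im=viewer.read_camera(c); cv2.imwrite(f"pics/{c}0.png",im)
    i=viewer.camera_info(c); print(c,(-np.array(i['R']).T@np.array(i['t'])).round(3), np.array(i['K'])[0,0])
    for t in ("level","bed_rest","handle_grip","pad","foot","bubble_mid"):
        print(c,t,[(np.round(d['at'],3).tolist(),round(d['p'],2)) for d in viewer.mark_of(c,t)])
print(arm.sense()['clock'])
E
```

```text
0.0 [ 0.18737018 -0.51683083  0.2048978 ] [[0.341, -0.0, 0.94], [-0.94, 0.001, 0.341], [-0.001, -1.0, 0.0]] 1.0016728898099325
top [ 0.4   -0.139  0.927] 381.4161921984346
top level [([0.454, -0.31, -0.001], 0.82), ([0.613, -0.214, 0.002], 0.73)]
top bed_rest [([0.56, 0.079, 0.05], 0.84)]
top handle_grip [([0.585, -0.075, 0.098], 0.71)]
top pad [([0.315, -0.226, 0.003], 0.79)]
top foot []
top bubble_mid []
side [ 0.455 -1.042  0.805] 445.048738621995
side level [([0.615, -0.218, -0.002], 0.76), ([0.454, -0.315, -0.0], 0.65), ([0.587, -0.075, 0.058], 0.23)]
side bed_rest [([0.561, 0.083, 0.048], 0.57)]
side handle_grip [([0.585, -0.073, 0.095], 0.8), ([0.561, 0.084, 0.051], 0.48)]
side pad [([0.311, -0.22, -0.002], 0.55), ([0.586, -0.08, -0.007], 0.49), ([0.589, -0.074, 0.062], 0.4)]
side foot [([0.396, -0.106, 0.001], 0.52)]
side bubble_mid [([0.587, -0.074, 0.093], 0.5)]
0.7
```

View pics/top0.png

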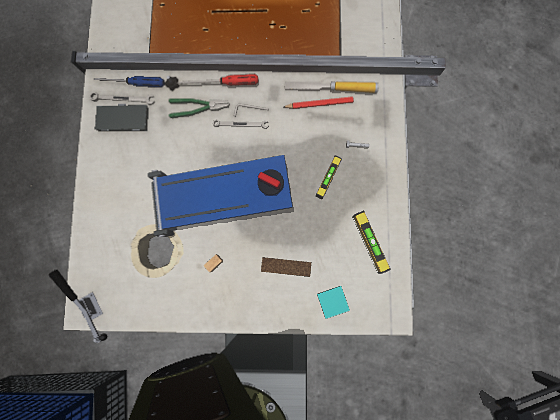

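View pics/side0.png

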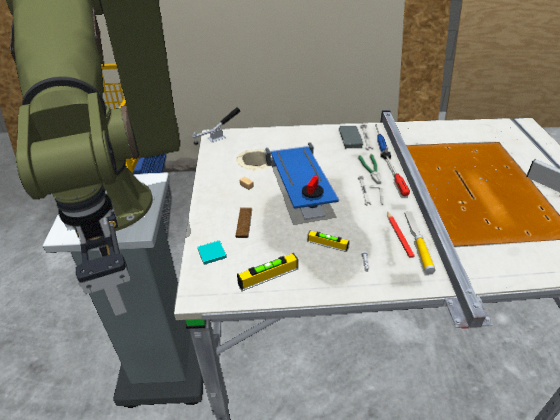

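```bash
cat > h.py <<'E'
from plant import arm, viewer
import cv2, numpy as np
from scipy.spatial.transform import Rotation as Rn
def cam(c):
    i=viewer.camera_info(c); return [np.array(i[k],float) for k in ("K","distortion","R","t")]
def back(c,px,z):
    K,D,R,t=cam(c); u=cv2.undistortPoints(np.array(px,float).reshape(-1,1,2),K,D)[:,0]
    d=np.c_[u,np.ones(len(u))]@R; o=-R.T@t
    return o+d*((z-o[2])/d[:,2])[:,None]
def rect(c,m,z):
    v,u=np.nonzero(m); P=back(c,np.c_[u,v],z)[:,:2]
    (x,y),(w,h),a=cv2.minAreaRect((P*1000).astype(np.float32))
    if w<h: w,h,a=h,w,a+90
    return round(x),round(y),round(w),round(h),round(a%180,1),len(v)
def go(pos,R):
    """shift (mm) and turn (deg) in the tool axes from the pose now"""
    s=arm.sense(); T=np.array(s['tool_rot'])
    return (T.T@(np.array(pos)-s['tool_pos'])*1000).round(1), np.degrees(Rn.from_matrix(T.T@R).as_rotvec()).round(2)
def down(yaw):
    x=np.array([np.cos(np.radians(yaw)),np.sin(np.radians(yaw)),0]); y=np.array([0,0,-1.])
    return np.c_[x,y,np.cross(x,y)]
E
python3 - <<'E'
from h import *
im=viewer.read_camera("top")
for t,z in (("level",.036),("handle_grip",.1),("bed_rest",.05)):
    for d in viewer.masks_of("top",t): print(t,round(d['p'],2),rect("top",d['pixels'],z))
# yellow pixels of the big level, red of the bar, blue of bed
h=cv2.cvtColor(im,cv2.COLOR_BGR2HSV)
m=np.zeros(im.shape[:2],bool); m[168:194,252:288]=1
print('bar',rect("top",m&((h[...,0]<8)|(h[...,0]>172))&(h[...,1]>150)&(h[...,2]>90),.107))
m=np.zeros(im.shape[:2],bool); m[140:250,150:300]=1
print('bed',rect("top",m&(abs(h[...,0].astype(int)-110)<12)&(h[...,1]>130),.05))
a=cv2.resize(im[145:285,310:400],None,fx=4,fy=4,interpolation=cv2.INTER_CUBIC)
b=cv2.resize(im[150:220,245:300],None,fx=7,fy=7,interpolation=cv2.INTER_CUBIC)
o=np.zeros((560,760,3),np.uint8); o[:560,:360]=a; o[:490,370:755]=b
cv2.imwrite("pics/crop1.png",o)
E
```

```text
level 0.78 (608, -212, 109, 20, 153.5, 341)
level 0.56 (452, -308, 147, 30, 22.7, 805)
handle_grip 0.67 (581, -79, 56, 54, 90.4, 520)
handle_grip 0.47 (395, -115, 108, 31, 84.4, 717)
bed_rest 0.59 (569, 41, 321, 130, 99.9, 7152)
bar (585, -75, 49, 14, 63.0, 142)
bed (569, 36, 309, 126, 100.0, 5716)
```

View pics/crop1.png

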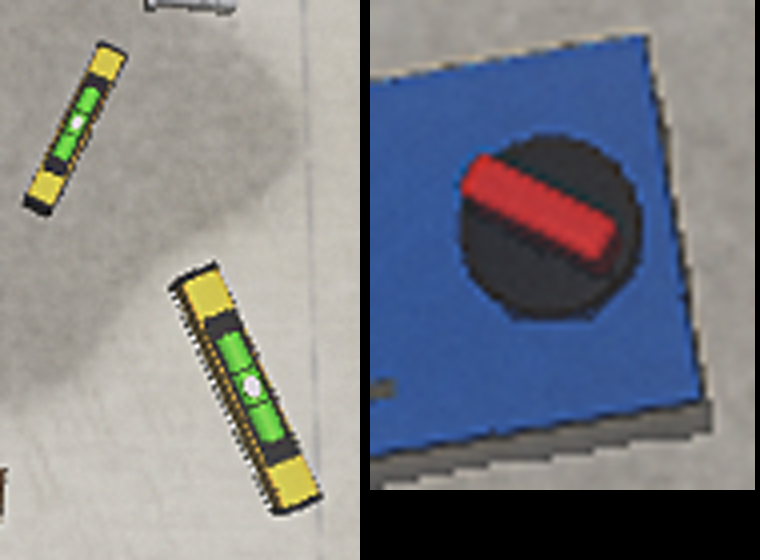

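The levels in the top picture are the small one at (329,176), about 105 mm long, and the large one at (372,242), about 148 mm by 30 mm. The large one fits the 150 mm description. The crop shows the red bar across the flange at about 63° in world axes.

Run:
```python
from h import *
print(go([.454,-.312,.10],down(-67.3)), go([.454,-.312,.010],down(-67.3)))
```

```text
(array([-101.9,  105.5,  320.5]), array([-0.  , -2.77,  0.  ])) (array([-101.9,  195.5,  320.5]), array([-0.  , -2.77,  0.  ]))
```

```bash
python3 -m crank '[[-25,20,80,0,-0.7,0],[-51,45,160,0,-1.4,0],[-76,75,240,0,-2,0],[-102,105,320,0,-2.8,0],[-102,105,320,0,-2.8,0],[-102,105,320,0,-2.8,0],[-102,105,320,0,-2.8,0],[-102,105,320,0,-2.8,0],[-102,105,320,0,-2.8,0],[-102,105,320,0,-2.8,0],[-102,105,320,0,-2.8,0],[-102,105,320,0,-2.8,0]]' 0.2
python3 - <<'E'
from h import *
for c in ("top","side"):
    viewer.read_camera(c)
    print(c,[(np.round(d['at'],3).tolist(),round(d['p'],2)) for d in viewer.mark_of(c,"level")])
im=viewer.read_camera("side"); cv2.imwrite("pics/c2.png",cv2.resize(im[180:320,180:360],None,fx=4,fy=4))
print(go([.454,-.312,.010],down(-67.3)))
E
```

```text
clock: 1.9
tool_pos: [0.4531, -0.3128, 0.1008]
tool_rot: [[0.386, 0.0, 0.922], [-0.922, -0.0, 0.386], [0.0, -1.0, 0.0]]
contact_force: [-0.6, 0.7, 0.6]
gripper_width: 0.598
top [([0.612, -0.218, 0.0], 0.76), ([0.561, 0.076, 0.052], 0.38)]
side [([0.614, -0.216, -0.002], 0.63), ([0.454, -0.314, -0.0], 0.55)]
(array([-0.5, 90.9,  1.2]), array([-0.01, -0.05,  0.03]))
```

View pics/c2.png

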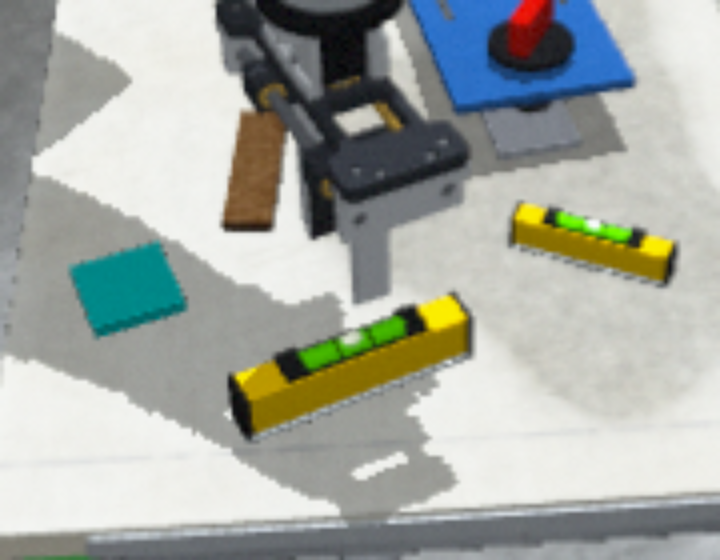

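The gripper is centred over the large level, whose vial is at crop (350,340). I'll descend and grip.

```bash
python3 -m crank '[[0,25,1,0,0,0],[0,50,1,0,0,0],[0,70,1,0,0,0],[0,85,1,0,0,0],[0,91,1,0,0,0],[0,91,1,0,0,0],[0,91,1,0,0,0],[0,91,1,0,0,0]]'
python3 -m crank '[[0,0,0,0,0,0],[0,0,0,0,0,0],[0,0,0,0,0,0],[0,0,0,0,0,0],[0,0,0,0,0,0],[0,0,0,0,0,0],[0,0,0,0,0,0],[0,0,0,0,0,0]]' -1 25
python3 -m crank '[[0,-25,0,0,0,0],[0,-50,0,0,0,0],[0,-85,0,0,0,0],[0,-120,0,0,0,0],[0,-150,0,0,0,0],[0,-150,0,0,0,0],[0,-150,0,0,0,0],[0,-150,0,0,0,0]]'
python3 - <<'E'
from h import *
by=np.array([np.cos(np.radians(99.9)),np.sin(np.radians(99.9)),0])
# tilt 3 deg about across-axis, handle end (-by) up
ax=np.cross(by,[0,0,1]); 
for tilt in (0,2.9):
    R=Rn.from_rotvec(ax*np.radians(-tilt)).as_matrix(); print('tilted by',R@by)
    print(go([.560,.080,.16],R@down(9.9)))
E
```

```text
clock: 2.82
tool_pos: [0.4545, -0.313, 0.011]
tool_rot: [[0.385, 0.002, 0.923], [-0.923, -0.001, 0.385], [0.002, -1.0, 0.001]]
contact_force: [0.4, -0.5, 0.0]
gripper_width: 0.597
clock: 3.48
tool_pos: [0.4545, -0.313, 0.0112]
tool_rot: [[0.385, 0.002, 0.923], [-0.923, -0.002, 0.385], [0.002, -1.0, 0.001]]
contact_force: [-1.1, 0.5, 2.8]
gripper_width: 0.251
clock: 4.15
tool_pos: [0.4537, -0.3124, 0.1597]
tool_rot: [[0.385, 0.0, 0.923], [-0.923, -0.0, 0.385], [0.0, -1.0, 0.0]]
contact_force: [-0.4, 0.1, -3.3]
gripper_width: 0.252
tilted by [-0.1719291   0.98510933  0.        ]
(array([-3.212e+02, -3.000e-01,  2.492e+02]), array([ 0.000e+00, -7.726e+01,  2.000e-02]))
tilted by [-0.17170892  0.98384775 -0.05059294]
(array([-3.212e+02, -3.000e-01,  2.492e+02]), array([ -2.44, -77.24,  -1.94]))
```

```bash
python3 -m crank '[[-27,0,21,-0.2,-6.4,-0.2],[-54,0,42,-0.4,-12.9,-0.3],[-80,0,62,-0.6,-19.3,-0.5],[-107,0,83,-0.8,-25.7,-0.6],[-134,0,104,-1,-32.2,-0.8],[-161,0,125,-1.2,-38.6,-1],[-187,0,145,-1.4,-45,-1.1],[-214,0,166,-1.6,-51.5,-1.3],[-241,0,187,-1.8,-57.9,-1.5],[-268,0,208,-2,-64.4,-1.6],[-294,0,228,-2.2,-70.8,-1.8],[-321,0,249,-2.4,-77.2,-1.9],[-321,0,249,-2.4,-77.2,-1.9],[-321,0,249,-2.4,-77.2,-1.9],[-321,0,249,-2.4,-77.2,-1.9],[-321,0,249,-2.4,-77.2,-1.9]]'
python3 - <<'E'
from h import *
im=viewer.read_camera("side"); cv2.imwrite("pics/c3.png",cv2.resize(im[110:250,230:380],None,fx=4,fy=4))
for t in("level","bed_rest"): print([(np.round(d['at'],3).tolist(),round(d['p'],2)) for d in viewer.mark_of("side",t)])
by=np.array([-.1719,.9851,0]); ax=np.cross(by,[0,0,1]); R=Rn.from_rotvec(ax*np.radians(-2.9)).as_matrix()
print(go([.560,.080,.067],R@down(9.9)))
E
```

```text
clock: 5.48
tool_pos: [0.5595, 0.0787, 0.1588]
tool_rot: [[0.986, 0.007, -0.169], [0.169, -0.049, 0.984], [-0.002, -0.999, -0.05]]
contact_force: [-0.1, 0.1, -2.2]
gripper_width: 0.256
[([0.616, -0.218, 0.002], 0.97), ([0.559, 0.078, 0.148], 0.79)]
[([0.559, 0.085, 0.047], 0.97)]
(array([ 0.4, 92.4,  5.7]), array([-0.05, -0.14, -0.02]))
```

View pics/c3.png

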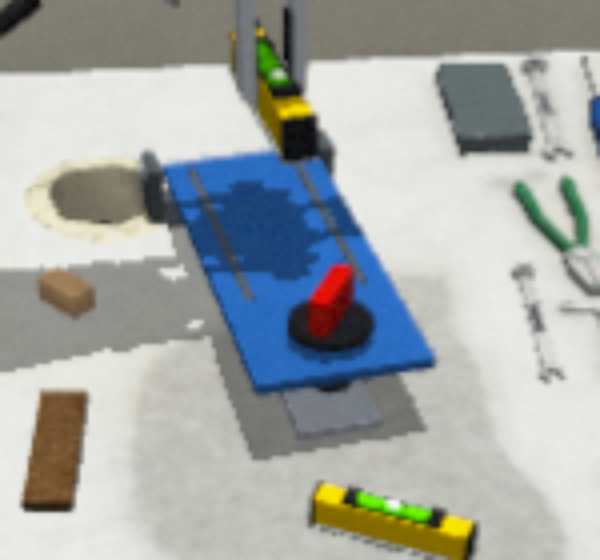

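The level hangs lengthwise over the bed, with its end at crop (300,135). Next I'll lower it.

```bash
python3 -m crank '[[0,25,2,0,0,0],[0,50,3,0,0,0],[0,70,4,0,0,0],[0,85,5,0,0,0],[0,91,6,0,0,0],[0,91,6,0,0,0],[0,91,6,0,0,0],[0,91,6,0,0,0]]'
python3 -m crank '[[0,1,0,0,0,0],[0,2,0,0,0,0],[0,3,0,0,0,0],[0,3,0,0,0,0],[0,3,0,0,0,0]]'
```

```text
clock: 6.3
tool_pos: [0.5602, 0.0801, 0.0696]
tool_rot: [[0.986, 0.01, -0.169], [0.169, -0.049, 0.984], [0.002, -0.999, -0.05]]
contact_force: [0.2, 0.4, -2.1]
gripper_width: 0.253
clock: 6.72
tool_pos: [0.5602, 0.08, 0.0666]
tool_rot: [[0.986, 0.01, -0.169], [0.169, -0.049, 0.984], [0.002, -0.999, -0.05]]
contact_force: [0.2, -0.3, -3.1]
gripper_width: 0.254
```

```bash
python3 -m crank '[[0,1,0,0,0,0],[0,2,0,0,0,0],[0,2,0,0,0,0],[0,2,0,0,0,0]]'; python3 -m crank '[[0,1,0,0,0,0],[0,2,0,0,0,0],[0,2,0,0,0,0],[0,2,0,0,0,0]]'
```

```text
clock: 7.05
tool_pos: [0.5601, 0.0799, 0.0645]
tool_rot: [[0.986, 0.01, -0.169], [0.169, -0.049, 0.984], [0.001, -0.999, -0.05]]
contact_force: [0.0, 0.3, -2.4]
gripper_width: 0.255
clock: 7.38
tool_pos: [0.5603, 0.0798, 0.0633]
tool_rot: [[0.986, 0.01, -0.169], [0.169, -0.049, 0.984], [0.002, -0.999, -0.05]]
contact_force: [-3.4, 0.9, 8.0]
gripper_width: 0.252
```

```bash
python3 -m crank '[[0,-1,0,0,0,0],[0,-1,0,0,0,0],[0,-1,0,0,0,0],[0,-1,0,0,0,0],[0,-1,0,0,0,0],[0,-1,0,0,0,0]]' 0.2 25
python3 -m crank '[[0,-25,0,0,0,0],[0,-50,0,0,0,0],[0,-85,0,0,0,0],[0,-120,0,0,0,0],[0,-140,0,0,0,0],[0,-140,0,0,0,0],[0,-140,0,0,0,0]]'
python3 - <<'E'
from h import *
print(go([.585,-.075,.18],down(-27)))
E
```

```text
clock: 7.88
tool_pos: [0.5603, 0.0799, 0.0642]
tool_rot: [[0.986, 0.01, -0.169], [0.169, -0.049, 0.984], [0.002, -0.999, -0.05]]
contact_force: [-0.1, 0.6, -0.4]
gripper_width: 0.59
clock: 8.47
tool_pos: [0.5591, 0.0868, 0.2047]
tool_rot: [[0.986, 0.012, -0.169], [0.169, -0.049, 0.984], [0.003, -0.999, -0.05]]
contact_force: [0.4, -0.1, 0.1]
gripper_width: 0.597
(array([  -2. ,   32.8, -162.4]), array([ 2.71, 36.74,  1.11]))
```

```bash
python3 -m crank '[[0,5,-27,0.5,6.1,0.2],[0,10,-54,0.9,12.2,0.4],[-1,15,-81,1.4,18.4,0.6],[-1,20,-108,1.8,24.5,0.7],[-2,26,-135,2.3,30.6,0.9],[-2,33,-162,2.7,36.7,1.1],[-2,33,-162,2.7,36.7,1.1],[-2,33,-162,2.7,36.7,1.1],[-2,33,-162,2.7,36.7,1.1]]'
python3 - <<'E'
from h import *
ims=[]
for c in ("top","side"):
    im=viewer.read_camera(c); ims.append(im)
    for t in ("level","bed_rest","handle_grip","bubble_mid"):
        print(c,t,[(np.round(d['at'],3).tolist(),round(d['p'],2)) for d in viewer.mark_of(c,t)])
for d in viewer.masks_of("top","level"): print(round(d['p'],2),rect("top",d['pixels'],.09))
o=np.hstack([cv2.resize(ims[0][130:250,140:300],None,fx=2.5,fy=2.5),cv2.resize(ims[1][110:230,230:370],None,fx=2.5,fy=2.5)])
cv2.imwrite("pics/c4.png",o)
print(go([.585,-.075,.18],down(-27)))
E
```

```text
clock: 9.22
tool_pos: [0.5845, -0.0742, 0.1787]
tool_rot: [[0.892, -0.002, 0.452], [-0.452, 0.0, 0.892], [-0.001, -1.0, -0.0]]
contact_force: [-0.8, 0.8, 0.9]
gripper_width: 0.602
top level [([0.612, -0.214, 0.004], 0.72)]
top bed_rest []
top handle_grip [([0.586, -0.077, 0.096], 0.5)]
top bubble_mid []
side level [([0.56, 0.076, 0.05], 0.95), ([0.613, -0.214, -0.005], 0.81)]
side bed_rest [([0.558, 0.084, 0.05], 0.95), ([0.586, -0.082, -0.008], 0.73)]
side handle_grip [([0.587, -0.075, 0.095], 0.79)]
side bubble_mid [([0.588, -0.073, 0.059], 0.4)]
0.9 (594, -208, 106, 20, 153.6, 377)
(array([ 0.3, -0.1, -0.4]), array([-0.  ,  0.05,  0.02]))
```

View pics/c4.png

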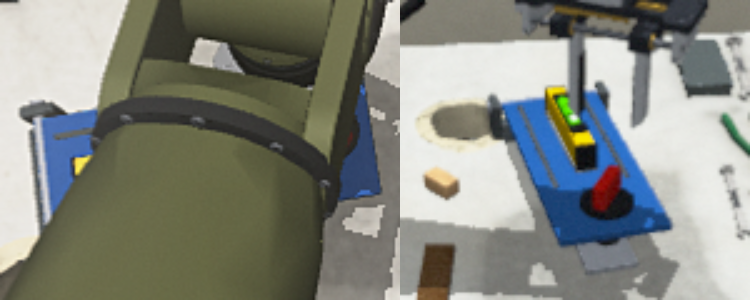

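The level stands lengthwise on the bed, and the fingers hang open over the red bar at crop (607,190). Next I'll descend on the handle.

```bash
python3 -m crank '[[2,25,1,0,0,0],[2,50,1,0,0,0],[2,75,1,0,0,0],[2,90,1,0,0,0],[2,97,1,0,0,0],[2,97,1,0,0,0],[2,97,1,0,0,0],[2,97,1,0,0,0]]'
python3 -m crank '[[0,0,0,0,0,0],[0,0,0,0,0,0],[0,0,0,0,0,0],[0,0,0,0,0,0],[0,0,0,0,0,0],[0,0,0,0,0,0],[0,0,0,0,0,0],[0,0,0,0,0,0]]' -1 40
```

```text
clock: 10.43
tool_pos: [0.5878, -0.0746, 0.0842]
tool_rot: [[0.891, 0.002, 0.453], [-0.453, -0.001, 0.891], [0.002, -1.0, 0.001]]
contact_force: [-0.4, -1.1, 0.9]
gripper_width: 0.597
clock: 11.1
tool_pos: [0.5874, -0.0745, 0.0841]
tool_rot: [[0.891, 0.001, 0.453], [-0.453, -0.0, 0.891], [0.001, -1.0, 0.0]]
contact_force: [-4.7, 1.9, 0.3]
gripper_width: 0.166
```

```bash
python3 -m crank '[[0,2,0,0,0,0],[0,4,0,0,0,0],[0,6,0,0,0,0],[0,8,0,0,0,0],[0,10,0,0,0,0],[0,10,0,0,0,0],[0,10,0,0,0,0]]'
python3 -m crank '[[0,1,0,0,0,0],[0,2,0,0,0,0],[0,3,0,0,0,0],[0,4,0,0,0,0],[0,4,0,0,0,0],[0,4,0,0,0,0]]'
```

```text
clock: 11.68
tool_pos: [0.5877, -0.0756, 0.0745]
tool_rot: [[0.891, 0.002, 0.454], [-0.454, -0.002, 0.891], [0.003, -1.0, -0.0]]
contact_force: [-3.2, -7.4, 6.2]
gripper_width: 0.167
clock: 12.18
tool_pos: [0.5878, -0.0761, 0.0708]
tool_rot: [[0.891, 0.002, 0.454], [-0.454, -0.002, 0.891], [0.003, -1.0, -0.001]]
contact_force: [-4.1, -3.6, 6.0]
gripper_width: 0.166
```

Run:
```python
from h import *
im=viewer.read_camera("side"); cv2.imwrite("pics/c5.png",cv2.resize(im[110:240,230:370],None,fx=4.5,fy=4.5,interpolation=cv2.INTER_CUBIC))
for t in ("level","handle_grip","bubble_mid","foot"):
    print(t,[(np.round(d['at'],3).tolist(),round(d['p'],2)) for d in viewer.mark_of("side",t)])
```

```text
level [([0.614, -0.215, -0.0], 0.79), ([0.558, 0.078, 0.047], 0.68)]
handle_grip []
bubble_mid []
foot []
```

View pics/c5.png

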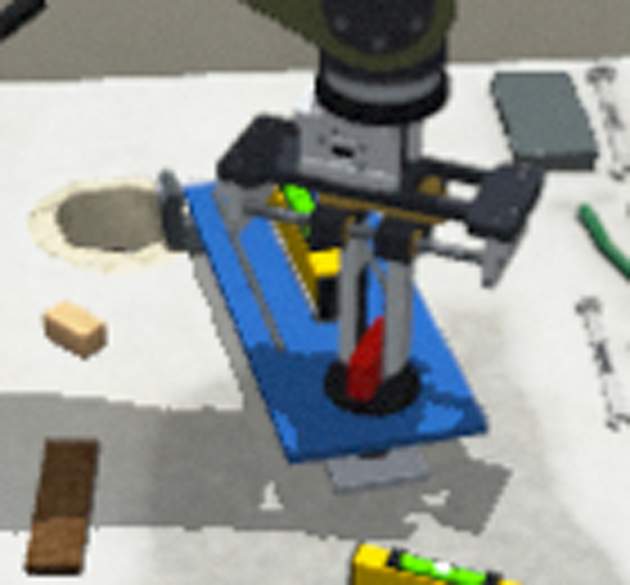

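The gripper's body at crop (370,190) partly hides the vial at (300,195). I'll press on to seat the foot.

```bash
python3 -m crank '[[0,1,0,0,0,0],[0,2,0,0,0,0],[0,2,0,0,0,0],[0,2,0,0,0,0]]';python3 -m crank '[[0,1,0,0,0,0],[0,2,0,0,0,0],[0,2,0,0,0,0],[0,2,0,0,0,0]]'
```

```text
clock: 12.77
tool_pos: [0.5878, -0.0764, 0.0692]
tool_rot: [[0.891, 0.003, 0.455], [-0.455, -0.002, 0.891], [0.003, -1.0, -0.001]]
contact_force: [-4.4, -1.6, 6.5]
gripper_width: 0.163
clock: 13.1
tool_pos: [0.5877, -0.0766, 0.0675]
tool_rot: [[0.89, 0.003, 0.455], [-0.455, -0.002, 0.89], [0.003, -1.0, -0.001]]
contact_force: [-3.9, -2.4, 6.4]
gripper_width: 0.168
```

```bash
for i in 1; do python3 -m crank '[[0,1,0,0,0,0],[0,1.5,0,0,0,0],[0,1.5,0,0,0,0],[0,1.5,0,0,0,0]]'; done; python3 -m crank '[[0,0.5,0,0,0,0],[0,1,0,0,0,0],[0,1,0,0,0,0],[0,1,0,0,0,0]]'
```

```text
clock: 13.43
tool_pos: [0.5878, -0.0767, 0.0664]
tool_rot: [[0.89, 0.003, 0.456], [-0.456, -0.002, 0.89], [0.003, -1.0, -0.001]]
contact_force: [-4.5, -1.0, 6.4]
gripper_width: 0.17
clock: 13.77
tool_pos: [0.5878, -0.0768, 0.0658]
tool_rot: [[0.89, 0.003, 0.456], [-0.456, -0.002, 0.89], [0.003, -1.0, -0.0]]
contact_force: [-3.8, -1.0, 7.6]
gripper_width: 0.165
```

```bash
python3 -m crank '[[0,1,0,0,0,0],[0,1.5,0,0,0,0],[0,1.5,0,0,0,0],[0,1.5,0,0,0,0]]'
```

```text
clock: 14.1
tool_pos: [0.5878, -0.0768, 0.0653]
tool_rot: [[0.89, 0.003, 0.456], [-0.456, -0.001, 0.89], [0.003, -1.0, 0.0]]
contact_force: [-6.2, -0.6, 13.5]
gripper_width: 0.166
```

```bash
python3 -m crank '[[0,0.5,0,0,0,0],[0,1,0,0,0,0],[0,1,0,0,0,0],[0,1,0,0,0,0]]'
```

```text
clock: 14.43
tool_pos: [0.5878, -0.0768, 0.0653]
tool_rot: [[0.89, 0.003, 0.456], [-0.456, -0.001, 0.89], [0.003, -1.0, 0.0]]
contact_force: [-6.7, -0.2, 14.5]
gripper_width: 0.17
```

```bash
python3 -m crank '[[0,0.8,0,0,0,0],[0,0.8,0,0,0,0],[0,0.8,0,0,0,0],[0,0.8,0,0,0,0],[0,0.8,0,0,0,0],[0,0.8,0,0,0,0],[0,0.8,0,0,0,0],[0,0.8,0,0,0,0],[0,0.8,0,0,0,0],[0,0.8,0,0,0,0],[0,0.8,0,0,0,0],[0,0.8,0,0,0,0]]'
python3 - <<'E'
from h import *
o=[]
for c,(a,b,e,f) in (("side",(130,200,260,330)),("top",(130,250,140,300))):
    im=viewer.read_camera(c); o.append(cv2.resize(im[a:b,e:f],(390,390),interpolation=cv2.INTER_CUBIC))
    for t in ("level","bubble_mid"): print(c,t,[(np.round(d['at'],3).tolist(),round(d['p'],2)) for d in viewer.mark_of(c,t)])
cv2.imwrite("pics/c6.png",np.hstack(o))
E
```

```text
clock: 15.43
tool_pos: [0.5878, -0.0768, 0.0654]
tool_rot: [[0.89, 0.003, 0.457], [-0.457, -0.001, 0.89], [0.003, -1.0, 0.001]]
contact_force: [-5.7, 0.1, 12.0]
gripper_width: 0.167
side level [([0.613, -0.216, 0.0], 0.8), ([0.563, 0.077, 0.045], 0.47)]
side bubble_mid [([0.558, 0.083, 0.042], 0.18)]
top level [([0.611, -0.214, 0.002], 0.55)]
top bubble_mid [([0.56, 0.078, 0.044], 0.73)]
```

View pics/c6.png

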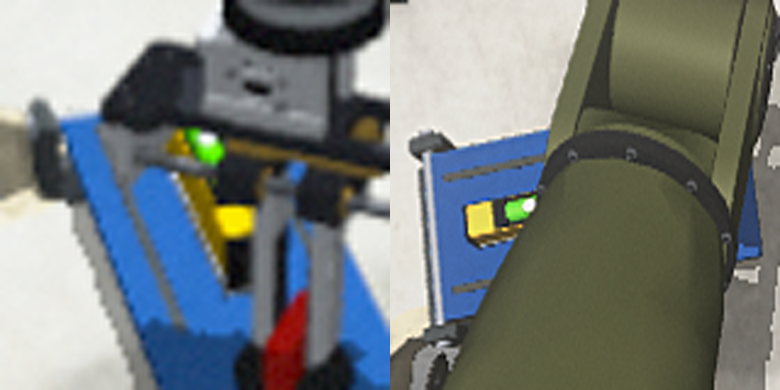

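Run:
```python
from h import *
by=np.array([-.1719,.9851])
for c,p in (("side",(297.7,153.9)),("top",(196.6,193.1))):
    P=back(c,[p],.088)[0]; print(c,P.round(4),'along bed from (.560,.080):',(P[:2]-[.560,.080])@by)
im=viewer.read_camera("top")
K,D,R,t=cam("top")
# level top corner points for checking: predicted black ends & vial ends
for s in (.075,.033,.0105,0,-.0105):
    X=np.r_[np.array([.560,.080])+s*by,.088]; print(s,cv2.projectPoints(X[None],cv2.Rodrigues(R)[0],t,K,D)[0].ravel().round(1), cv2.projectPoints(X[None],cv2.Rodrigues(cam("side")[2])[0],cam("side")[3],cam("side")[0],cam("side")[1])[0].ravel().round(1))
```

```text
side [0.5615 0.0898 0.088 ] along bed from (.560,.080): 0.009429032727434674
top [0.5577 0.0886 0.088 ] along bed from (.560,.080): 0.008823754314609196
0.075 [167.8 197.7] [291.2 143.1]
0.033 [186.  194.6] [294.7 150. ]
0.0105 [195.8 192.9] [296.6 153.9]
0 [200.4 192.1] [297.5 155.7]
-0.0105 [205.  191.3] [298.4 157.5]
```

The bubble's whole pale body shows in the top picture at about (197,193), roughly 10 mm toward the hinge. The handle end is low, so I'll turn clockwise (+y) about 40° first and rise with the screw.

```bash
python3 -m crank '[[0,0.8,0,0,0,0],[0,0.5,0,0,4,0],[0,0.2,0,0,8,0],[0,0,0,0,12,0],[0,-0.3,0,0,16,0],[0,-0.6,0,0,20,0],[0,-0.9,0,0,24,0],[0,-1.2,0,0,28,0],[0,-1.4,0,0,32,0],[0,-1.7,0,0,36,0],[0,-2,0,0,40,0],[0,-2,0,0,40,0],[0,-2,0,0,40,0]]'
python3 -m crank '[[0,0.5,0,0,0,0],[0,0.5,0,0,0,0],[0,0.5,0,0,0,0],[0,0.5,0,0,0,0]]'
```

```text
clock: 16.87
tool_pos: [0.5886, -0.0775, 0.0684]
tool_rot: [[0.387, 0.005, 0.922], [-0.922, -0.002, 0.387], [0.004, -1.0, 0.004]]
contact_force: [-0.6, -4.5, 9.0]
gripper_width: 0.165
clock: 17.2
tool_pos: [0.5886, -0.0775, 0.0683]
tool_rot: [[0.387, 0.006, 0.922], [-0.922, -0.002, 0.387], [0.004, -1.0, 0.004]]
contact_force: [-3.4, 0.2, 8.0]
gripper_width: 0.168
```

```bash
python3 -m crank '[[0,1.5,0,0,0,0],[0,1.5,0,0,0,0],[0,1.5,0,0,0,0],[0,1.5,0,0,0,0]]'
python3 -m crank '[[0,1.2,0,0,0,0],[0,1.2,0,0,0,0],[0,1.2,0,0,0,0],[0,1.2,0,0,0,0],[0,1.2,0,0,0,0],[0,1.2,0,0,0,0],[0,1.2,0,0,0,0],[0,1.2,0,0,0,0],[0,1.2,0,0,0,0],[0,1.2,0,0,0,0],[0,1.2,0,0,0,0],[0,1.2,0,0,0,0],[0,1.2,0,0,0,0]]'
python3 - <<'E'
from h import *
o=[]
for c,(a,b,e,f) in (("side",(130,190,270,330)),("top",(165,225,150,210))):
    im=viewer.read_camera(c); o.append(cv2.resize(im[a:b,e:f],(390,390),interpolation=cv2.INTER_CUBIC))
cv2.imwrite("pics/c7.png",np.hstack(o))
for c in ("side","top"): print(c,[(np.round(d['at'],3).tolist(),round(d['p'],2)) for d in viewer.mark_of(c,"bubble_mid")])
E
```

```text
clock: 17.53
tool_pos: [0.5887, -0.0775, 0.068]
tool_rot: [[0.387, 0.006, 0.922], [-0.922, -0.002, 0.387], [0.004, -1.0, 0.005]]
contact_force: [-7.8, 1.2, 14.2]
gripper_width: 0.165
clock: 18.62
tool_pos: [0.5887, -0.0776, 0.068]
tool_rot: [[0.387, 0.006, 0.922], [-0.922, -0.002, 0.387], [0.004, -1.0, 0.005]]
contact_force: [-8.3, -0.1, 14.8]
gripper_width: 0.164
side []
top [([0.558, 0.079, 0.045], 0.7)]
```

View pics/c7.png

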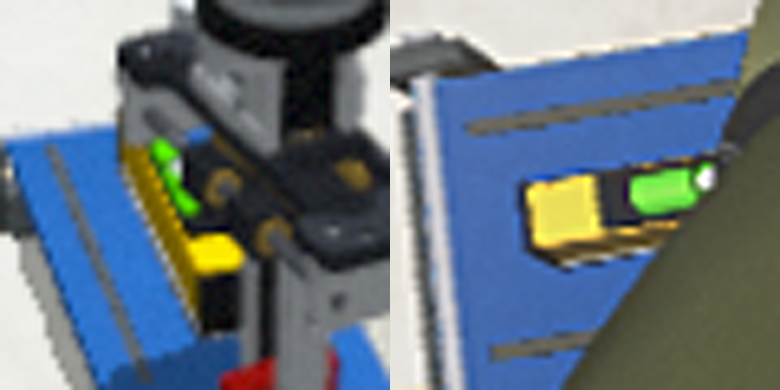

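The bubble is now at about (199,192) in the top picture. Its left edge is about 23 mm from the vial's end, so its centre is still 3–4 mm toward the hinge. I'll turn another 18° clockwise.

```bash
python3 -m crank '[[0,1.2,0,0,0,0],[0,0.9,0,0,4,0],[0,0.7,0,0,8,0],[0,0.4,0,0,12,0],[0,0.1,0,0,16,0],[0,0,0,0,18,0],[0,0,0,0,18,0],[0,0,0,0,18,0]]'
python3 -m crank '[[0,1.2,0,0,0,0],[0,1.2,0,0,0,0],[0,1.2,0,0,0,0],[0,1.2,0,0,0,0],[0,1.2,0,0,0,0],[0,1.2,0,0,0,0],[0,1.2,0,0,0,0],[0,1.2,0,0,0,0],[0,1.2,0,0,0,0],[0,1.2,0,0,0,0],[0,1.2,0,0,0,0],[0,1.2,0,0,0,0],[0,1.2,0,0,0,0],[0,1.2,0,0,0,0],[0,1.2,0,0,0,0],[0,1.2,0,0,0,0],[0,1.2,0,0,0,0],[0,1.2,0,0,0,0]]'
python3 - <<'E'
from h import *
o=[]
for c,(a,b,e,f) in (("side",(140,175,280,315)),("top",(175,210,175,210))):
    im=np.mean([viewer.read_camera(c).astype(float) for _ in range(3)],0).astype(np.uint8); o.append(cv2.resize(im[a:b,e:f],(390,390),interpolation=cv2.INTER_CUBIC))
cv2.imwrite("pics/c8.png",np.hstack(o))
for c in ("side","top"): print(c,[(np.round(d['at'],3).tolist(),round(d['p'],2)) for d in viewer.mark_of(c,"bubble_mid")])
E
```

```text
clock: 19.48
tool_pos: [0.5888, -0.078, 0.0692]
tool_rot: [[0.082, 0.007, 0.997], [-0.997, -0.002, 0.082], [0.003, -1.0, 0.006]]
contact_force: [-8.7, -2.2, 15.5]
gripper_width: 0.168
clock: 20.98
tool_pos: [0.5888, -0.078, 0.0691]
tool_rot: [[0.082, 0.007, 0.997], [-0.997, -0.002, 0.082], [0.003, -1.0, 0.007]]
contact_force: [-9.1, 0.8, 15.2]
gripper_width: 0.168
side []
top []
```

View pics/c8.png

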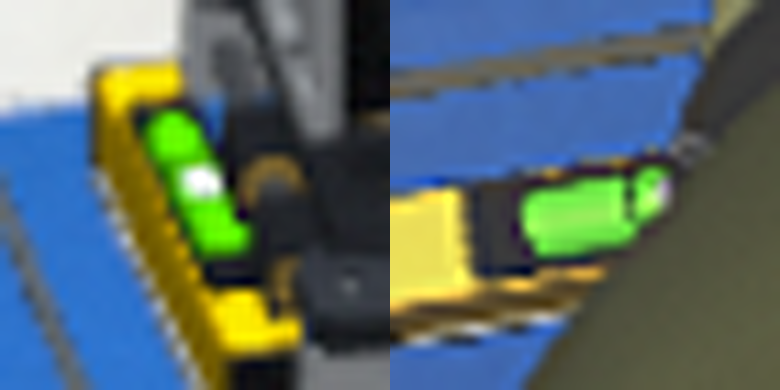

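The vial is now fully visible in the side crop. Its green runs from (165,112) to (235,255), with the bubble at (202,181), close to the middle. In the top crop the ring is at x=635 with the bubble's edge just inside it. A numeric check follows.

Run:
```python
from h import *
from scipy.ndimage import map_coordinates
c="side"; im=np.mean([viewer.read_camera(c).astype(float) for _ in range(4)],0)
K,D,R,t=cam(c); by=np.array([-.1719,.9851])
P0=back(c,[(280+199*35/390,140+183*35/390)],.088)[0]; print(P0.round(4))
s=np.arange(-48,49,3)/1000
X=np.array([np.r_[P0[:2]+k*by,.088] for k in s]); p=cv2.projectPoints(X,cv2.Rodrigues(R)[0],t,K,D)[0][:,0]
B=[map_coordinates(im[...,k],[p[:,1]-.45,p[:,0]-.45],order=1) for k in range(3)]
for k,b,g,r in zip(s,*B): print(int(k*1000),int(b),int(g),int(r))
print(arm.sense()['contact_force'])
```

```text
[0.5607 0.0759 0.088 ]
-48 27 25 24
-45 35 33 31
-42 36 34 31
-39 34 33 29
-36 22 92 44
-33 6 156 62
-30 0 214 86
-27 0 246 99
-24 0 246 98
-21 0 245 98
-18 0 247 100
-15 0 242 96
-12 0 237 91
-9 71 226 124
-6 164 216 169
-3 207 236 210
0 249 250 248
3 244 247 242
6 216 240 219
9 98 218 142
12 14 206 92
15 1 227 93
18 0 245 99
21 0 246 99
24 0 246 99
27 0 246 100
30 0 238 95
33 0 211 82
36 7 159 74
39 23 103 82
42 25 103 119
45 8 153 179
48 0 192 221
[-8.92365386  1.0742463  14.88145608]
```

Run:
```python
from h import *
viewer.read_camera("side"); print([(np.round(d['at'],3).tolist(),round(d['p'],2)) for d in viewer.mark_of("side","level")])
s=arm.sense(); print(s['clock'],s['contact_force'],s['gripper_width']); arm.sign_off()
```

```text
[([0.611, -0.215, -0.002], 0.89), ([0.558, 0.078, 0.043], 0.61), ([0.692, -0.291, -0.006], 0.21)]
21.6833 [-8.46963506  1.07609983 15.16020442] 0.16469905386825012
the job is handed in; nothing more can be done
```

I stood the 150 mm level lengthwise in the middle of the bed and let go of it. I then gripped the T-handle, pressed the foot onto the steel pad, turned the handle 58° clockwise in two steps, and handed in at 21.7 s still gripping and pressing.

- **Bubble:** In the side camera it is about 0.3 mm from the vial's middle (my estimate is good to about 1.5 mm). The top view agrees, though the arm partly hides the vial there.
- **Level:** The network puts it within about 6 mm of the bed rest point, lying along the bed.
- **Press and grip:** The push is steady at about 15 N, against about 6.4 N before the foot touched. That leaves an estimated 8–9 N on the pad, which I could not measure directly. The grip was set to 40 N, and the fingers are closed on the bar at 15.5 mm.
- **Failed or disagreeing checks:** The bubble network found nothing in the last pictures, so the bubble reading comes from my own pixel profile. A sideways force of about 8 N on the handle remained. I did not re-measure the other things on the bench, but never moved near them.

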